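Zero the frame counter and hold the platen flush on the sloped light stage

TASK

We are starting a new take on the drawing stand. First turn the green frame counter's knob anticlockwise back to its zero stop and let go of it; then pick up the clear hand platen by its wooden handle and lay it squarely over the drawing on the sloped light stage, handle along the lower edge and the drawing's blue frame centred in the pane, feeling for the slope until the platen sits flush all round. Finish while still gripping the handle and pressing it gently (about a kilo in all, the handle's springs roughly half down, never hard), and do not shift the stage's tilt or knock the paint pots and the tape roll.

Things in the scene. Friction and masses are not known exactly. Their poses are not given: they have to be found in the camera images.
- stage_field (a point): Centre of the blue frame (76 x 132 mm) of the drawing on the light stage's flat rigid face; the pane's centre belongs here. Axes: x up the slope (away from the robot), y left along the lower edge, z straight out of the face. The stage's slope, clamped, is 11 to 27 degrees and differs each time. Three pegs 6 mm high stand 105 mm up the slope from here; the face is otherwise bare.
- stage_top (a point): Middle of the stage's upper edge, on the face, 130 mm up the slope from stage_field, same axes. The stage is a silver-rimmed white panel 245 mm (up the slope) x 270 x 14 mm, its lower edge 112 mm down the slope from stage_field, hinged 50 mm above the bench; its clamps carry 25 N anywhere without giving. This point moves if the tilt is shifted.
- platen_handle (a point): Centre of the platen's wooden handle bar, the place to grip: 16 mm thick (x), 92 mm long (y), 22 mm high (z), on two posts 36 mm either side; 20 mm of free height below it. 41 mm above the platen's underside at rest. Axes are the platen's: z out of its upper side, x from the handle towards the pane, y along the handle. Starts lying flat on the bench, handle up.
- platen_spring (a joint): How far the platen's handle is pushed down on the coil springs round its two posts, straight towards the frame: 0 at rest (and while the platen hangs from it), 0.008 m at the hard stop. The push is 2.4 N to start it moving and 1.2 N more for each mm; half-way is 7 N, some 10 N with the platen's own weight.
- platen_window (a point): Centre of the platen's clear pane, on its flat underside: 62 mm along +x and 41 mm below the handle's centre, same axes. The platen is a rigid silver frame 140 mm (x) x 190 mm (y) x 8 mm round a clear pane 104 x 160 mm, 0.26 to 0.39 kg with its handle; the handle stands on one long rail, its middle 11 mm in from that edge.
- counter_knob (a joint): Turn of the frame counter's reset knob in rad: 0 at the zero stop (a hard stop; the white pointer then points to the red mark), growing clockwise seen from above; starts between 0.6 and 1.4. It turns stiffly (0.04 N m) and stays where it is left.
- counter_grip (a point): On the knob's upright axis at the height to grip, 72 mm above the bench, 30 mm above the dial. Black bar knob 44 mm long (this frame's x, pointer end at +x) x 14 mm wide (y), from 21 mm below to 10 mm above this point, on a round skirt 48 mm across, 8 mm high. The frame turns with the knob, z up. Housing green, 96 x 96 x 42 mm, fixed to the bench.
- pot_yellow: Bystander: paint pot with a yellow label and red cap, 44 mm diameter, 48 mm high, loose. Origin under its centre.
- pot_brown: Bystander: paint pot with a brown label and red cap, 44 mm diameter, 48 mm high, loose. Origin under its centre.
- tape: Bystander: roll of brown tape lying flat, 84 mm diameter, 25 mm high, loose. Origin under its centre.
There are look-alikes about, which are no part of the job. Of the things that look like the part that bears platen_handle, the larger one is meant.

How it is judged (in metres and radians):
On the way, in this order (a step that is already met when the one before it is completed fails the run):
1. the counter's knob is back at its zero stop and let go, the platen still lying where it was (value of joint counter_knob below 0.06 rad and contact force between the fingers and counter_knob below 0.1 N and distance of platen_window from where it was at the start of the episode below 0.02 m), for 0.2 s.
2. the platen is gripped and lies flush on the stage over the drawing (x of platen_window in the frame of stage_field between -0.012 and 0.012 m and y of platen_window in the frame of stage_field between -0.012 and 0.012 m and z of platen_window in the frame of stage_field between -0.0025 and 0.0025 m and angle between the z axis of platen_window and the z axis of stage_field, either way round below 0.025 rad and angle between the x axis of platen_window and the x axis of stage_field, either way round below 0.1 rad and x of platen_handle in the frame of stage_field below 0 m and contact force between platen and stage between 6 and 20 N and contact force between the fingers and platen above 3 N and value of joint counter_knob below 0.06 rad), for 0.3 s.
At the end, for the whole second after the job is handed in: Knob within 0.06 rad of zero; pane centre within 12 mm of the drawing's centre each way along the face and 2.5 mm of the face; platen within 0.025 rad of the slope, sides within 0.1 rad of square, handle on the lower side; bearing on the stage with 6 to 20 N, gripped by the fingers (all of step 2); the arm keeps its last pose, push and grip.
It fails at once if the platen is pressed or struck on the stage with over 40 N (contact force between platen and stage above 40 N).
It fails at once if the stage's tilt is shifted (its upper edge moved over 6 mm) (distance of stage_top from where it was at the start of the episode above 0.006 m).
It fails at once if the yellow paint pot is knocked (moved over 20 mm) (distance of pot_yellow from where it was at the start of the episode above 0.02 m).
It fails at once if the brown paint pot is knocked (moved over 20 mm) (distance of pot_brown from where it was at the start of the episode above 0.02 m).
It fails at once if the tape roll is knocked (moved over 20 mm) (distance of tape from where it was at the start of the episode above 0.02 m).
It also fails if it takes over 72 s, if anything falls off the work surface, if the arm or the gripper's body presses on something with over 40 N, if the wrist force passes 120 N, or if a joint passes its speed limit or range.

ROBOT

A 7-joint arm with a two-finger parallel gripper is mounted at the origin on the work surface. World frame = base frame: x ahead of the robot, y to its left, z up, the work surface at z = 0. Lengths are in mm, angles in rad, forces in N, time in s.
With the tool pointing down it reaches from about 400 to 900 mm from the base axis. Payload 5.6 kg.
Tool frame: the origin (TCP) lies midway between the tips of the shut fingers; the grasp point (between the pads) lies 19 mm behind it; z points along the fingers, y is the line along which they close (so a half turn about z gives the same grasp; the last joint's range is limited). The gripper opens to 92 mm and grips with 3 to 60 N. Pads are 20 mm wide; open, the fingers measure 128 mm over their backs; the gripper's body (75 mm by 189 mm) begins 69 mm behind the grasp point.
Start: joints at [1.094, 0.468, -0.012, 1.603, 0.006, 1.071, -0.056], TCP at [273.17, -589.819, 214.592] pointing down, gripper open.
Joint ranges: [-2.53, 2.53], [-0.31, 2.02], [-1.57, 1.55], [0.28, 2.44], [-1.29, 4.43], [0.15, 1.84], [-2.92, 2.92]. Speed limits (rad/s): [2.57, 2.57, 3.14, 3.14, 3.14, 3.14, 3.14].

INTERFACE

Orientations are given as a rotation vector (axis times angle).
In Python, from cell import robot, grip, kin, viewer gives the robot as it stands. Calls block until the motion is done:
- robot.movep(position, orientation): joint-space move of the TCP to a pose.
- robot.servo_line(position, feed=150, rotation=None): straight line of the TCP; rotation=None keeps the orientation; feed is the mean speed in mm/s.
- robot.goto_joints(angles): joint-space move.
- grip(opening, newtons=None): opening from 0.0 (shut) to 1.0 (fully open); newtons is the grip in N (None keeps the last); returns when the fingers have stopped.
- robot.hold(seconds).
- kin.ik(position, orientation): joint angles nearest the present ones, or None.
- robot.observe(): the state.
- viewer.read_camera(name): name is "side" or "top" or "wrist"; returns the picture (420x560x3 uint8, red, green, blue); there is no depth.
- viewer.camera_info(name): a dict with "camera_matrix" (3x3 intrinsics, pixels), "R" (3x3) and "t" (3): a world point X has camera coordinates R X + t. Camera axes: x right, y down, z forward; pixel columns grow to the right and rows downward; lengths in mm; the calibration is good to about 2 mm. A picture is of the moment at which its call begins: read the wrist's pose just before it. camera_info takes no time and is no camera call; for the wrist camera it gives the pose at the moment of the call.
A pose or a line that the arm cannot do raises robot.IKError and nothing moves.
- robot.job_done(): hands the job in; it is judged then, once.
Trained networks look in the newest picture that a camera, given by its name, has taken for a name from the list of things; names that differ only in an ending like _2 or _b are one class to them, and where a whole thing is asked for, a point or a joint stands for the part that bears it (a point fixed in the world has none). Each returns a list of dicts, best first, with "confidence" (0 to 1); they miss things now and then, are a little off and sometimes report something else, mostly with a low value. They report only what shows in the picture. A call takes as long as a camera call. They do not tell look-alikes from the thing itself.
- viewer.silhouettes(name, camera): "mask" (420x560 bool, what is visible of it).
- viewer.pinpoint(name, camera): "at" ([x, y, z] in mm, in the coordinates of the camera as it stood for that picture, good to about 4 mm: a listed point, or the origin of a listed thing).
The state is a dict: "t": time; "joints": joint angles; "joint_velocities": joint speeds; "joint_torque": joint torques, N m; "tcp_pos": TCP position; "tcp_rot": TCP orientation; "contact_force": force on the tool from outside, world axes, zero at the start; "wrist_torque": the same for the moment, N m; "grip_width": opening from 0.0 (shut) to 1.0 (fully open); "grip_force": force on a finger pad.
Only numpy, scipy, OpenCV 4.12 (cv2) and the standard library are available. Lean on these libraries where they do the work, as an engineer would, in place of code of your own. Each camera call takes 0.05 s, during which the arm holds its last target. There are 200 camera calls.

## Working session

There is one attempt and no reset: what is moved stays moved. The work goes in short steps, each a Python script; the robot and the scene stay as the last script left them, time stands still between calls to the robot, and variables do not carry over. Pictures are saved under pics/ and viewed, at most 10 in all, crops included, and the job is handed in when it is done.

```bash
ls; mkdir -p pics
cat > h.py <<'E'
from cell import robot, grip, kin, viewer
import numpy as np, cv2
from scipy.spatial.transform import Rotation as Ro
def cam(n):
    i=viewer.camera_info(n); return np.array(i["camera_matrix"]),np.array(i["R"]),np.array(i["t"])
def snap(n,f=None):
    c=cam(n); im=np.array(viewer.read_camera(n))
    if f: cv2.imwrite("pics/"+f,im[:,:,::-1])
    return im,c
def pin(name,n,c):
    return [(np.round(c[1].T@(np.array(d["at"])-c[2]),1),round(d["confidence"],2)) for d in viewer.pinpoint(name,n)]
def ray(c,px,z):
    d=c[1].T@np.linalg.inv(c[0])@np.array([px[0],px[1],1.]); o=-c[1].T@c[2]
    return o+d*(z-o[2])/d[2]
E
python3 - <<'E'
from h import *
ims=[]
for n in ["top","side"]:
    im,c=snap(n,n+"0.png"); print(n,"cam at",np.round(-c[1].T@c[2]),np.round(c[1],2).tolist())
    for k in ["stage_field","stage_top","platen_handle","platen_window","counter_grip","pot_yellow","pot_brown","tape"]:
        print(k,[(p.tolist(),q) for p,q in pin(k,n,c)])
print(robot.observe())
E
```

```text
pics
top cam at [441. -70. 975.] [[0.03, -1.0, -0.02], [-0.99, -0.03, -0.1], [0.1, 0.02, -0.99]]
stage_field [([584.1, 218.7, 104.0], 0.69), ([494.0, -338.5, -1.8], 0.63)]
stage_top [([705.5, 229.8, 151.8], 0.87)]
platen_handle [([433.4, -321.0, 41.8], 0.81), ([238.0, -337.4, 32.2], 0.45), ([585.9, 215.6, 101.2], 0.36)]
platen_window [([493.7, -338.3, -0.7], 0.92), ([270.6, -365.2, 0.3], 0.56)]
counter_grip [([545.4, -110.1, 67.8], 0.51)]
pot_yellow [([760.6, -103.0, -1.1], 0.74)]
pot_brown [([748.0, -248.2, -3.1], 0.7)]
tape [([359.8, -157.5, 8.3], 0.64)]
side cam at [260. 592. 538.] [[-0.93, -0.38, 0.0], [-0.2, 0.49, -0.85], [0.32, -0.78, -0.53]]
stage_field [([586.0, 219.4, 95.9], 0.73)]
stage_top [([707.7, 226.6, 152.4], 0.69)]
platen_handle [([433.1, -322.1, 38.7], 0.7), ([236.1, -334.1, 31.9], 0.46)]
platen_window [([497.2, -337.4, -1.6], 0.82), ([271.0, -365.3, -1.5], 0.8)]
counter_grip [([541.6, -107.7, 70.9], 0.69)]
pot_yellow [([764.1, -101.3, 4.7], 0.7)]
pot_brown [([741.1, -249.2, -1.2], 0.59), ([589.0, 219.3, 99.2], 0.25)]
tape [([365.4, -153.7, 0.2], 0.61)]
{'t': 0.9, 'joints': array([ 1.09401518,  0.46746449, -0.01162405,  1.60269909,  0.00596444,
        1.07144285, -0.05628395]), 'joint_velocities': array([ 5.82755483e-06, -4.26871788e-05, -5.61102842e-04, -1.29361622e-03,
        1.54825724e-03,  2.64558097e-04, -1.57054856e-03]), 'joint_torque': array([-7.35700269e-05, -5.20402873e+01, -1.26306270e-02, -2.44056112e+01,
       -5.67399384e-02,  1.13166057e-02,  4.99039641e-05]), 'tcp_pos': array([ 273.17891721, -589.80266422,  214.61579707]), 'tcp_rot': array([3.06798725e+00, 6.75969916e-01, 1.15709755e-05]), 'contact_force': array([ 0.52748469,  0.02487456, -0.5534862 ]), 'wrist_torque': array([-0.02442916,  0.01085484, -0.02826832]), 'grip_force': 0.0, 'grip_width': 1.0031844623044983}
```

View pics/top0.png

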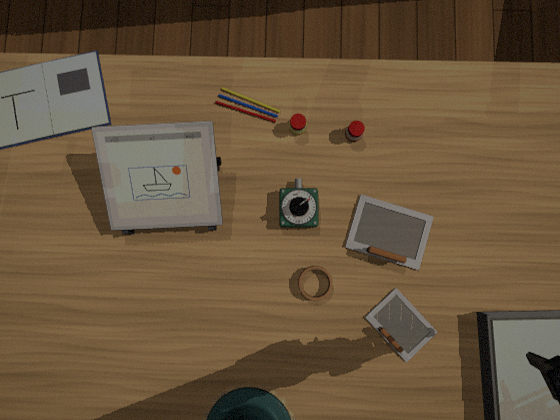

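View pics/side0.png

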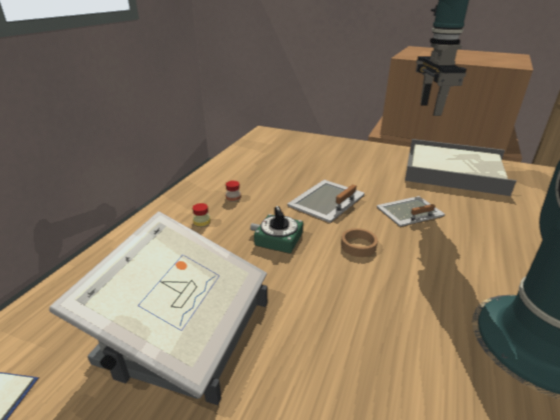

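The top view shows the counter at (299,207), the larger platen with its handle at (386,254), and the stage at (158,178). The side view agrees. I'm moving over the counter now for a closer look.

```bash
cat >> h.py <<'E'
def down(yaw): return (Ro.from_euler('z',yaw)*Ro.from_euler('x',np.pi))
E
python3 - <<'E'
from h import *
robot.servo_line([273,-589,300],feed=250)
robot.movep([500,-109,330],down(0.43).as_rotvec())
print(robot.observe()['joints'].round(2))
im,c=snap("wrist","w1.png"); print(np.round(-c[1].T@c[2]),np.round(c[1],2).tolist())
print(pin("counter_grip","wrist",c))
im2=cv2.resize(im[:,:,::-1],None,fx=1.4,fy=1.4);cv2.imwrite("pics/w1.png",im2)
E
```

```text
[ 0.49  0.16 -0.37  1.77  0.06  1.22 -1.05]
[573. -77. 500.] [[0.42, -0.91, 0.0], [-0.87, -0.4, 0.29], [-0.26, -0.12, -0.96]]
[(array([ 548.1, -108. ,   66.7]), 0.72)]
```

View pics/w1.png

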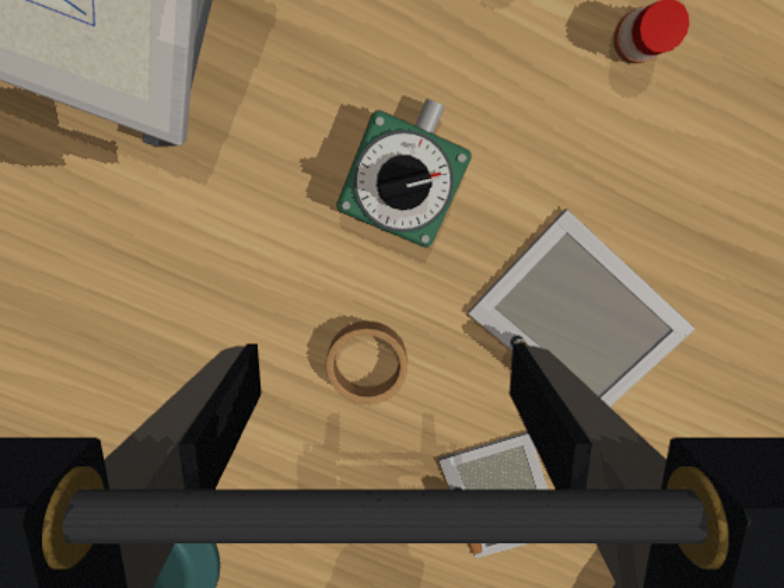

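The counter dial is at about (404,181), with the pointer running toward (432,180). There are two red features, at (420,142) and (437,174), so I need a zoom.

Run:
```python
from h import *
im,c=snap("wrist")
cr=im[72:182,235:345][:,:,::-1]; cv2.imwrite("pics/w1z.png",cv2.resize(cr,None,fx=5,fy=5,interpolation=cv2.INTER_CUBIC))
for u,v,z in [(404/1.4,181/1.4,80),(407/1.4,185/1.4,82),(432/1.4,180/1.4,82),(420/1.4,142/1.4,43),(437/1.4,174/1.4,43)]: print(ray(c,(u,v),z).round(1))
```

```text
[ 549.1 -105.3   80. ]
[ 547.4 -108.7   82. ]
[ 559.3 -125.4   82. ]
[ 582.6 -106.4   43. ]
[ 564.5 -131.6   43. ]
```

View pics/w1z.png

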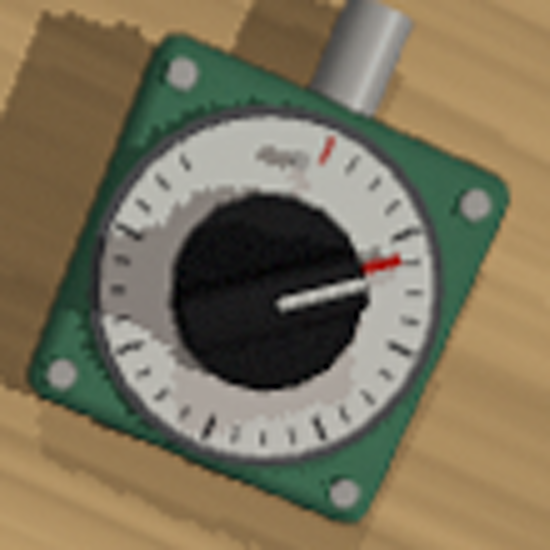

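The bar's white pointer heads from (280,305) to (365,285), with a red tip. The zero mark is the red tick at (328,150). In the world frame the pointer yaw is about -0.95 and zero about +0.07, which makes a 1.0 rad turn, within the stated range. Next I grip and turn while watching the torque.

Run:
```python
from h import *
c=cam("wrist")
a=ray(c,(235+53.6,72+57),42); b=ray(c,(235+54,72+58),50); print(a.round(1),b.round(1))
p=np.array([(a[0]+b[0]+545+548)/4,(a[1]+b[1]-110-108)/4]); print(p.round(1))
y0=-0.93
grip(0.5,25)
robot.movep([p[0],p[1],150],down(y0).as_rotvec())
im,c=snap("wrist"); print(pin("counter_grip","wrist",c))
robot.servo_line([p[0],p[1],56],feed=80)
o=robot.observe();print(o['joints'].round(2),o['contact_force'].round(1))
grip(0.0,25)
o=robot.observe();print(o['grip_width'],o['grip_force'],o['contact_force'].round(1),o['wrist_torque'].round(3),o['t'])
t0=o['wrist_torque']
for y in np.arange(y0+.1,0.5,.1):
    robot.servo_line([p[0],p[1],56],feed=100,rotation=down(y).as_rotvec())
    o=robot.observe(); f=down(0).apply([1,0,0])
    R=Ro.from_rotvec(o['tcp_rot']); x=R.apply([1,0,0]); 
    print(round(y,2),round(np.arctan2(x[1],x[0]),3),o['wrist_torque'].round(3),o['contact_force'].round(1),round(o['grip_width'],3),round(o['t'],1))
    if abs(o['wrist_torque'][2]-t0[2])>0.35: break
```

```text
[ 547.3 -107.6   42. ] [ 546.9 -108.    50. ]
[ 546.8 -108.4]
[(array([ 544.4, -108.1,   67.4]), 0.82)]
[ 0.28  0.54 -0.18  1.93  0.15  0.68 -2.49] [ 0.7  0.5 -0.4]
0.15389649884919696 24.996388256549835 [ 1.5  0.4 -0.3] [ 0.206 -0.393 -0.004] 7.5583
-0.83 -0.832 [ 0.427 -0.71   0.003] [ 3.7  0.9 -1. ] 0.148 7.8
-0.73 -0.734 [ 0.524 -1.043  0.056] [ 4.9  2.1 -1.4] 0.151 8.1
-0.63 -0.633 [ 0.551 -1.075  0.   ] [ 4.5  3.4 -2. ] 0.155 8.3
-0.53 -0.533 [ 0.641 -1.161  0.075] [ 4.8  2.4 -2.4] 0.148 8.6
-0.43 -0.433 [ 0.709 -1.163  0.025] [ 5.   3.  -4.2] 0.15 8.8
-0.33 -0.333 [ 0.775 -1.234  0.04 ] [ 6.6  2.3 -2.3] 0.149 9.1
-0.23 -0.233 [ 0.824 -1.198 -0.082] [ 5.8  3.4 -3.1] 0.153 9.3
-0.13 -0.132 [ 0.893 -1.266  0.012] [ 6.7  4.1 -2.7] 0.148 9.6
-0.03 -0.032 [ 0.994 -1.223  0.072] [ 5.4  5.1 -3. ] 0.151 9.8
0.07 0.065 [ 1.016 -1.206 -0.528] [ 4.7  4.6 -2.5] 0.155 10.1
```

The torque jumped at yaw 0.065, right at the red mark. I'll firm it slightly, release, and then look at the knob, platen and stage.

Run:
```python
from h import *
o=robot.observe();p=[546.8,-108.4]
robot.servo_line([*p,56],feed=100,rotation=down(0.1).as_rotvec())
print(robot.observe()['wrist_torque'].round(3))
robot.servo_line([*p,56],feed=100,rotation=down(0.065).as_rotvec())
grip(0.5); robot.servo_line([*p,180],feed=150)
im,c=snap("wrist"); d=c[1]@np.array([*p,82])+c[2]; q=(c[0]@d)[:2]/d[2]; print(q)
u,v=q.astype(int); v0=max(v-60,0);u0=max(u-60,0)
za=cv2.resize(im[v0:v0+120,u0:u0+120][:,:,::-1],(400,400))
# platen view: camera sits ~+75x ahead of tcp at yaw .43
robot.movep([400,-300,330],down(0).as_rotvec())
im,c=snap("wrist"); zb=im[:,:,::-1]
print("H",pin("platen_handle","wrist",c)); print("W",pin("platen_window","wrist",c))
np.savez("plat.npz",im=im,K=c[0],R=c[1],t=c[2])
cv2.imwrite("pics/p2.png",np.hstack([cv2.resize(za,(230,230)).copy() if 0 else cv2.copyMakeBorder(cv2.resize(za,(230,230)),0,190,0,0,0),zb]))
robot.movep([480,215,400],down(0).as_rotvec())
im,c=snap("wrist","st.png")
print("F",pin("stage_field","wrist",c)); print("T",pin("stage_top","wrist",c))
np.savez("stage.npz",im=im,K=c[0],R=c[1],t=c[2]); print(robot.observe()['joints'].round(2),robot.observe()['t'])
```

```text
[ 1.144 -1.256 -0.74 ]
[274.27815159 206.71903424]
H [(array([ 433.9, -321. ,   43.3]), 0.74), (array([ 236.3, -332.2,   32.2]), 0.58)]
W [(array([ 267.5, -365.5,   -0.5]), 0.76), (array([ 495.7, -338.4,   -4. ]), 0.61)]
F [(array([581.8, 215.8, 103.3]), 0.92)]
T []
[ 0.46  0.32 -1.18  1.6   0.3   1.42 -2.32] 15.5167
```

View pics/p2.png

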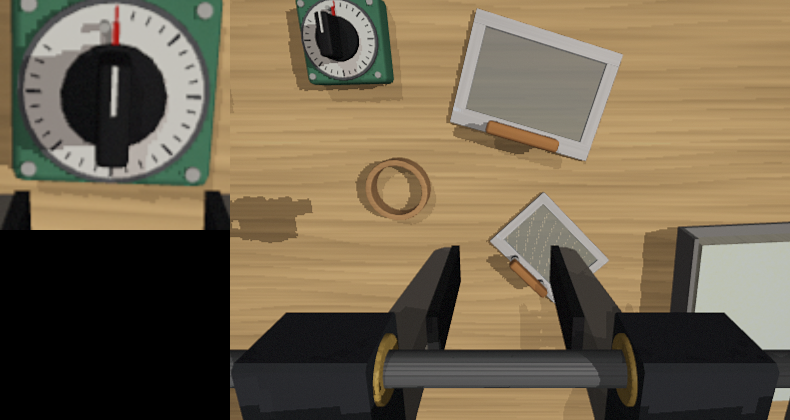

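View pics/st.png

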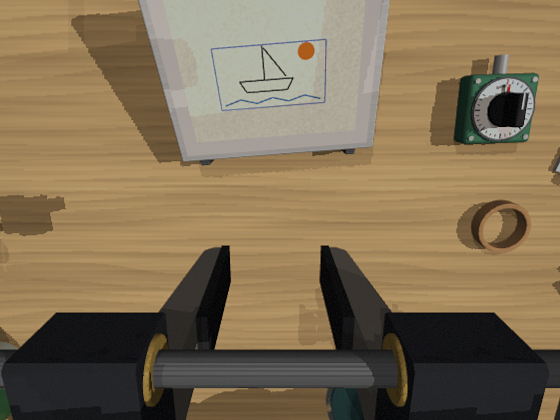

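The knob's pointer lines up with the red mark, so step 1 should be met. The stage's blue frame has corners near (211,48), (326,39), (325,101) and (221,110). I'll take two closer wrist views and fit the frame rectangle over all of them.

```bash
cat > fit.py <<'E'
from h import *
from scipy.optimize import least_squares
def quad(im,c,guess):
    """four corners of the blue frame near the projected guess (4x3)"""
    P=(c[0]@(c[1]@guess.T+c[2][:,None])); g=(P[:2]/P[2]).T
    r=im.astype(int); m=((r[:,:,2]-r[:,:,0]>22)&(r[:,:,2]-r[:,:,1]>8)).astype(np.uint8)
    roi=np.zeros_like(m); cv2.fillConvexPoly(roi,cv2.convexHull((g.mean(0)+(g-g.mean(0))*1.3).astype(np.int32)),1)
    pts=cv2.findNonZero(m*roi)
    if pts is None or len(pts)<40: return None,g
    n,l,s,_=cv2.connectedComponentsWithStats(cv2.dilate(m*roi,np.ones((3,3))))
    k=1+np.argmax(s[1:,2]*s[1:,3]); pts=cv2.findNonZero((l==k).astype(np.uint8)*m*roi)
    h=cv2.convexHull(pts); e=.02*cv2.arcLength(h,True)
    q=cv2.approxPolyDP(h,e,True)[:,0].astype(float)
    if len(q)!=4: return None,g
    j=[np.argmin(np.linalg.norm(q-x,axis=1)) for x in g]
    return (q[j] if len(set(j))==4 else None),g
L=np.array([[38,66,0],[38,-66,0],[-38,-66,0],[-38,66,0]],float)
def rot(yaw,tilt): return Ro.from_euler('z',yaw)*Ro.from_euler('y',-tilt)
def pts(v): return v[:3]+rot(v[3],v[4]).apply(L)
def fit(views,v0):
    def f(v):
        o=[]
        for q,c in views:
            P=c[0]@(c[1]@pts(v).T+c[2][:,None]); o.append(((P[:2]/P[2]).T-q).ravel()*P[2].mean()/c[0][0,0])
        return np.concatenate(o)
    return least_squares(f,v0,loss='soft_l1'),f
E
python3 - <<'E'
from fit import *
v0=np.array([584,217,102,0.05,0.39])
S=[]
for p,y in [((590,215,330),0),((585,270,330),1.57)]:
    robot.movep(p,down(y).as_rotvec()); im,c=snap("wrist"); S.append((im,c)); print(pin("stage_field","wrist",c),pin("stage_top","wrist",c))
for n in ["top","side"]: S.append(snap(n))
z=np.load("stage.npz"); S.append((z["im"],(z["K"],z["R"],z["t"])))
V=[]
for i,(im,c) in enumerate(S):
    q,g=quad(im,c,pts(v0)); print(i,None if q is None else q.tolist(),g.round().tolist())
    if q is not None: V.append((q,c))
np.savez("S.npz",**{f"im{i}":s[0] for i,s in enumerate(S)},**{f"c{i}":np.hstack([s[1][0],s[1][1],s[1][2][:,None]]) for i,s in enumerate(S)})
if V:
    r,f=fit(V,v0); print(r.x.round(3),np.abs(f(r.x)).reshape(len(V),-1).mean(1).round(2))
    for k in range(len(V)):
        W=V[:k]+V[k+1:]
        if W: print(fit(W,v0)[0].x.round(3))
cv2.imwrite("pics/s2.png",np.hstack([S[0][0][:,:,::-1],S[1][0][:,:,::-1]])[::1,::1]); print(robot.observe()['t'])
a=cv2.imread("pics/s2.png"); cv2.imwrite("pics/s2.png",cv2.resize(a,(800,300)))
E
```

```text
[(array([582.5, 217.7, 106.3]), 0.91)] [(array([703.4, 224.3, 152.3]), 0.71)]
[(array([585. , 216.1, 102.3]), 0.72)] [(array([704.1, 225. , 148.7]), 0.63)]
0 [[207.0, 152.0], [333.0, 143.0], [330.0, 199.0], [219.0, 206.0]] [[209.0, 152.0], [334.0, 146.0], [331.0, 202.0], [219.0, 208.0]]
1 [[304.0, 161.0], [310.0, 273.0], [252.0, 266.0], [242.0, 161.0]] [[304.0, 162.0], [307.0, 274.0], [249.0, 266.0], [240.0, 161.0]]
2 None [[128.0, 167.0], [186.0, 166.0], [189.0, 198.0], [133.0, 200.0]]
3 None [[138.0, 305.0], [184.0, 254.0], [221.0, 275.0], [181.0, 330.0]]
4 [[212.0, 48.0], [326.0, 40.0], [324.0, 102.0], [221.0, 109.0]] [[212.0, 49.0], [327.0, 42.0], [324.0, 106.0], [221.0, 111.0]]
[5.86261e+02 2.17925e+02 1.01706e+02 6.80000e-02 4.28000e-01] [0.22 0.34 0.51]
[5.86481e+02 2.17597e+02 1.00262e+02 6.60000e-02 4.18000e-01]
[5.86277e+02 2.17909e+02 1.02121e+02 6.50000e-02 4.37000e-01]
[5.86160e+02 2.18035e+02 1.01905e+02 7.10000e-02 4.26000e-01]
17.7
```

View pics/s2.png

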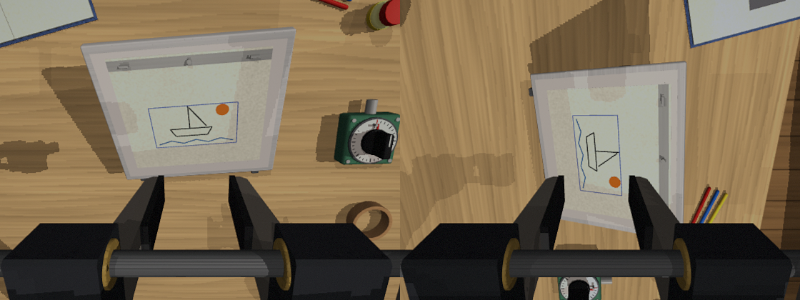

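Both views show the whole panel; in the left one its corners are near (82,45), (296,28), (272,170) and (128,179). Adding the panel's outline should tighten the tilt.

```bash
cat > fit2.py <<'E'
from fit import *
z=np.load("S.npz"); S=[(z[f"im{i}"],(z[f"c{i}"][:,:3],z[f"c{i}"][:,3:6],z[f"c{i}"][:,6])) for i in range(5)]
v0=np.array([586.3,218,101.7,.068,.42])
def proj(c,X): P=c[0]@(c[1]@X.T+c[2][:,None]); return (P[:2]/P[2]).T,P[2].mean()/c[0][0,0]
def pan(v,xt): return v[:3]+rot(v[3],v[4]).apply([[xt,135,0],[xt,-135,0],[-112,-135,0],[-112,135,0]])
B=[];P=[]
for i in (0,1,4): B.append((quad(S[i][0],S[i][1],pts(v0))[0],S[i][1]))
for i in (0,1,2):
    im,c=S[i]; hsv=cv2.cvtColor(im,cv2.COLOR_RGB2HSV); g,_=proj(c,pan(v0,131.5))
    m=((hsv[:,:,1]<62)&(hsv[:,:,2]>85)).astype(np.uint8)
    roi=np.zeros_like(m); cv2.fillConvexPoly(roi,cv2.convexHull((g.mean(0)+(g-g.mean(0))*1.12).astype(np.int32)),1)
    m=cv2.morphologyEx(m*roi,cv2.MORPH_OPEN,np.ones((3,3)))
    n,l,s,_=cv2.connectedComponentsWithStats(m); k=1+np.argmax(s[1:,4])
    h=cv2.convexHull(cv2.findNonZero((l==k).astype(np.uint8))); q=cv2.approxPolyDP(h,.02*cv2.arcLength(h,True),True)[:,0]
    print(i,q.tolist(),g.round().tolist())
    if len(q)==4:
        j=[np.argmin(np.linalg.norm(q-x,axis=1)) for x in g]; P.append((q[j].astype(float),c))
def f(v,P=P,B=B):
    o=[]
    for q,c in B: a,s=proj(c,pts(v)); o.append(((a-q)*s).ravel())
    for q,c in P: a,s=proj(c,pan(v,v[5])); o.append(((a-q)*s).ravel())
    return np.concatenate(o)
for PP in [P,P[:1],P[1:2],P[:2]]:
    r=least_squares(lambda v:f(v,PP),[*v0,131],loss='soft_l1'); e=np.abs(f(r.x,PP)).reshape(-1,8).mean(1)
    print(r.x.round(3),e.round(2))
E
python3 fit2.py
```

```text
0 [[413, 41], [380, 237], [177, 249], [116, 61]] [[110.0, 66.0], [417.0, 44.0], [381.0, 239.0], [176.0, 252.0]]
1 [[399, 86], [396, 311], [225, 306], [183, 104]] [[399.0, 86.0], [392.0, 340.0], [209.0, 304.0], [181.0, 102.0]]
2 [[221, 224], [95, 145], [81, 120], [211, 121]] [[90.0, 127.0], [212.0, 121.0], [221.0, 225.0], [109.0, 230.0]]
[5.86695e+02 2.18028e+02 1.01119e+02 6.90000e-02 4.34000e-01 1.34192e+02] [ 0.46  0.44  0.52  2.46  7.86 33.01]
[5.86431e+02 2.17519e+02 9.80900e+01 6.40000e-02 4.14000e-01 1.34705e+02] [0.85 0.57 0.38 1.71]
[5.86453e+02 2.17626e+02 1.00562e+02 7.50000e-02 4.21000e-01 1.33172e+02] [0.58 0.26 0.78 7.33]
[5.86693e+02 2.17391e+02 9.66790e+01 7.00000e-02 4.01000e-01 1.33594e+02] [1.29 0.64 0.56 1.63 7.18]
```

Estimate: field about (586.4, 217.8, 100), yaw 0.068, tilt about 0.405. The hinge geometry, 50+112·sin+7·cos, gives 100, so it's consistent. Next comes the platen's yaw, the IK checks, then the pick.

```bash
cat >> h.py <<'E'
G=Ro.from_matrix(np.array([[0,1,0],[1,0,0],[0,0,-1.]]))   # tool axes in platen frame: x=y, y=x, z=-z
FIELD=np.array([586.4,217.8,100.]); SY,ST=.068,.405
def stageR(yaw=SY,tilt=ST): return Ro.from_euler('z',yaw)*Ro.from_euler('y',-tilt)
E
python3 - <<'E'
from h import *
z=np.load("plat.npz"); im=z["im"];c=(z["K"],z["R"],z["t"])
hsv=cv2.cvtColor(im,cv2.COLOR_RGB2HSV)
def P(X): d=c[1]@np.array(X)+c[2]; return (c[0]@d)[:2]/d[2]
u,v=P([433.5,-321.5,52]); print(u,v)
m=((hsv[:,:,0]<14)&(hsv[:,:,1]>130)).astype(np.uint8); roi=np.zeros_like(m); cv2.circle(roi,(int(u),int(v)),52,1,-1)
m=cv2.morphologyEx(m*roi,cv2.MORPH_OPEN,np.ones((3,3)))
n,l,s,_=cv2.connectedComponentsWithStats(m);k=1+np.argmax(s[1:,4]); r=cv2.minAreaRect(cv2.findNonZero((l==k).astype(np.uint8)))
b=cv2.boxPoints(r); print(r,s[k,4]); W=[ray(c,q,46)[:2] for q in b]
e=max([(W[i+1-4]-W[i] if i<3 else W[0]-W[3]) for i in range(4)],key=np.linalg.norm); print("len",np.linalg.norm(e),"yaw of y axis",np.arctan2(e[1],e[0]),"centre",np.mean(W,0))
# frame: bright low saturation
u,v=P([495,-338,5]);m=((hsv[:,:,1]<45)&(hsv[:,:,2]>120)).astype(np.uint8);roi=np.zeros_like(m);cv2.circle(roi,(int(u),int(v)),105,1,-1)
m=cv2.morphologyEx(m*roi,cv2.MORPH_OPEN,np.ones((2,2)));n,l,s,_=cv2.connectedComponentsWithStats(m);k=1+np.argmax(s[1:,2]*s[1:,3])
h=cv2.convexHull(cv2.findNonZero((l==k).astype(np.uint8)));W=np.array([ray(c,q,8)[:2] for q in h[:,0]],np.float32)
print("frame",cv2.minAreaRect(W))
for X,R in [([433,-321,22],down(-.26+np.pi/2)),([433,-321,230],down(-.26+np.pi/2)),(FIELD+stageR().apply([-62,0,22]),stageR()*G),(FIELD+stageR().apply([-62,0,82]),stageR()*G)]:
    q=kin.ik(np.array(X),R.as_rotvec()); print(None if q is None else np.round(q,2))
E
```

```text
293.1818404085928 139.14720210475434Traceback (most recent call last):
  File "<stdin>", line 8, in <module>
    return _wrapfunc(a, 'argmax', axis=axis, out=out, **kwds)
    return bound(*args, **kwds)
ValueError: attempt to get argmax of an empty sequence
```

Run:
```python
from h import *
z=np.load("plat.npz"); im=z["im"];c=(z["K"],z["R"],z["t"])
hsv=cv2.cvtColor(im,cv2.COLOR_RGB2HSV); print(hsv[134:140,290].tolist(),hsv[135,282].tolist(),hsv[200,330].tolist(),hsv[100,400].tolist(),hsv[70,300].tolist(),hsv[18,300].tolist())
def P(X): d=c[1]@np.array(X)+c[2]; return (c[0]@d)[:2]/d[2]
def big(m,X,rad):
    u,v=P(X); roi=np.zeros_like(m); cv2.circle(roi,(int(u),int(v)),rad,1,-1)
    n,l,s,_=cv2.connectedComponentsWithStats(m*roi); k=1+np.argmax(s[1:,2]*s[1:,3]); print("px",s[k].tolist()); return cv2.convexHull(cv2.findNonZero((l==k).astype(np.uint8)))[:,0]
s0=hsv[137,290].astype(int); m=((abs(hsv[:,:,0]-s0[0])<4)&(hsv[:,:,1]>s0[1]-25)).astype(np.uint8)
for z_,mm,X,rad in [(46,m,[433.5,-321.5,52],48),(8,((hsv[:,:,1]<45)&(hsv[:,:,2]>120)).astype(np.uint8),[495,-338,5],108)]:
    try: print(cv2.minAreaRect(np.array([ray(c,q,z_)[:2] for q in big(mm,X,rad)],np.float32)))
    except Exception as e: print(e)
for X,R in [([433,-321,22],down(-.26+np.pi/2)),([433,-321,230],down(-.26+np.pi/2)),(FIELD+stageR().apply([-62,0,22]),stageR()*G),(FIELD+stageR().apply([-62,0,82]),stageR()*G)]:
    q=kin.ik(np.array(X),R.as_rotvec()); print(None if q is None else np.round(q,2))
```

```text
[[14, 149, 164], [15, 154, 161], [14, 151, 159], [14, 156, 157], [15, 153, 155], [14, 153, 157]] [14, 150, 158] [19, 110, 176] [18, 110, 174] [18, 29, 131] [18, 109, 180]
px [256, 121, 73, 32, 974]
((435.9272155761719, -320.67889404296875), (90.81639862060547, 16.456716537475586), 73.95137023925781)
px [220, 9, 173, 152, 15612]
((492.9910583496094, -336.4554443359375), (189.57803344726562, 140.13897705078125), 74.14676666259766)
[ 1.42  1.02 -1.21  1.94  1.13  1.08 -0.57]
[ 1.51  0.64 -1.3   1.81  0.66  1.22 -0.25]
[ 0.3   0.63 -1.05  2.16  1.36  0.74 -1.61]
[ 0.43  0.54 -1.22  2.17  1.2   0.79 -1.49]
```

Handle found: 90.8 x 16.5 mm at (436,-320.5). The frame measures 189.6 x 140.1 mm with yaw -0.277, and the handle position implied by the frame centre agrees. Picking it up.

```bash
cat >> h.py <<'E'
def st(tag=""):
    o=robot.observe(); print(tag,"F",o['contact_force'].round(2),"M",o['wrist_torque'].round(3),"gw",round(o['grip_width'],3),"gf",round(o['grip_force'],1),"p",o['tcp_pos'].round(1),"t",round(o['t'],2)); return o
E
python3 - <<'E'
from h import *
R=Ro.from_euler('z',-.277)*G
robot.movep([436,-320.5,200],R.as_rotvec()); grip(0.55,45)
im,c=snap("wrist"); print(pin("platen_handle","wrist",c))
robot.servo_line([436,-320.5,23],feed=120); st("down")
grip(0.0,45); st("grip")
robot.servo_line([436,-320.5,60],feed=60); robot.hold(.2); o=st("lift")
robot.servo_line([436,-320.5,240],feed=200)
A=FIELD+stageR().apply([-62,0,22+90]); 
robot.movep(A,(stageR()*G).as_rotvec()); robot.hold(.4); o=st("above")
print(o['joints'].round(2))
im,c=snap("wrist","a1.png"); im,c=snap("side","a2.png"); print(pin("platen_window","side",c),pin("platen_handle","side",c))
a=cv2.imread("pics/a1.png");b=cv2.imread("pics/a2.png"); cv2.imwrite("pics/a3.png",cv2.resize(np.hstack([a,b]),(800,300)))
E
```

```text
[(array([ 237.4, -331.9,   29.8]), 0.91), (array([ 435.7, -318.8,   41.7]), 0.8)]
down F [-0.22  0.46 -0.35] M [-0.045 -0.019 -0.004] gw 0.551 gf 0.0 p [ 436.4 -320.8   23.6] t 21.93
grip F [0.32 0.12 0.63] M [-0.068 -0.034  0.051] gw 0.171 gf 45.0 p [ 436.1 -320.6   23.1] t 22.55
lift F [-0.48  0.05 -2.45] M [-0.032  0.084  0.022] gw 0.171 gf 45.0 p [ 435.8 -320.4   59.6] t 23.52
above F [ 0.18 -0.64 -2.42] M [-0.101  0.711 -0.014] gw 0.175 gf 45.0 p [485.6 210.7 178.5] t 26.91
[ 0.5   0.48 -1.3   2.16  1.1   0.8  -1.42]
[(array([ 269.8, -365. ,   -3.6]), 0.74), (array([552.8, 215.8, 177.9]), 0.59)] [(array([473. , 210.7, 194.9]), 0.72), (array([ 236.3, -330.3,   28.6]), 0.48)]
```

View pics/a3.png

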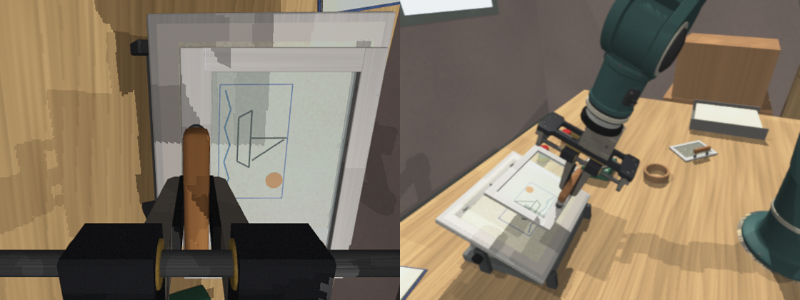

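The platen is held square, and the drawing shows through the pane. Now I descend along the normal, reading the contact force and centre of pressure.

```bash
cat >> h.py <<'E'
def avg(n=8):
    F=[];M=[]
    for _ in range(n):
        robot.hold(.02); o=robot.observe(); F.append(o['contact_force']); M.append(o['wrist_torque'])
    return np.mean(F,0),np.mean(M,0),o
def cop(F0,M0,R,n=8,tag=""):
    """contact force in stage axes and centre of pressure [mm] from the grasp, platen x,y"""
    F,M,o=avg(n); f=R.inv().apply(F-F0); m=R.inv().apply(M-M0)
    m=m-np.cross([0,0,-.24],f)      # moment at the TCP
    x=(-.022*f[0]-m[1])/f[2]*1e3; y=(m[0]-.022*f[1])/f[2]*1e3
    print(tag,"f",f.round(2),"m",m.round(3),"cop",round(x),round(y),"gw",round(o['grip_width'],3),"t",round(o['t'],2)); return f,x,y,o
def pose(h,tilt=ST,roll=0,dx=0,dy=0):
    """handle-pivot pose: platen underside below the handle h mm above the nominal face"""
    R0=stageR(); R=Ro.from_euler('z',SY)*Ro.from_euler('y',-tilt)*Ro.from_euler('x',roll)
    return FIELD+R0.apply([-62+dx,dy,h])+R.apply([0,0,22]),R
def go(h,tilt=ST,roll=0,feed=20,**k):
    p,R=pose(h,tilt,roll,**k); robot.servo_line(p,feed=feed,rotation=(R*G).as_rotvec()); return R
E
python3 - <<'E'
from h import *
go(20,feed=90); robot.hold(.3); F0,M0,o=avg(15); np.savez("base.npz",F0=F0,M0=M0); print(F0.round(2),M0.round(3))
h=20
while h>-10:
    h-=1.5 if h<10 else 3; R=go(h,feed=25)
    f,x,y,o=cop(F0,M0,R,3,f"h{h}")
    if f[2]>2: break
cop(F0,M0,R,10,"rest")
E
```

```text
[-0.12  0.03 -2.69] [-0.072  0.65   0.003]
h17 f [ 0.01  0.16 -0.01] m [-0.047  0.007  0.019] cop 786 5133 gw 0.174 t 28.9
h14 f [ 0.35  0.35 -0.03] m [-0.082  0.119  0.043] cop 4728 3345 gw 0.17 t 29.22
h11 f [0.14 0.12 0.31] m [-0.03   0.043  0.021] cop -149 -106 gw 0.172 t 29.53
h8 f [ 0.02 -0.38  0.03] m [ 0.066  0.033 -0.   ] cop -1259 2811 gw 0.168 t 29.85
h6.5 f [ 0.52  0.55 -0.07] m [-0.156  0.151 -0.017] cop 2254 2332 gw 0.17 t 30.15
h5.0 f [0.43 0.14 0.07] m [-0.024  0.124 -0.016] cop -2003 -404 gw 0.172 t 30.45
h3.5 f [-0.02  0.01 -0.2 ] m [0.015 0.    0.004] cop 0 -76 gw 0.171 t 30.75
h2.0 f [-0.47 -0.33  2.65] m [ 0.112 -0.238 -0.024] cop 94 45 gw 0.171 t 31.05
rest f [-0.35 -0.32  2.4 ] m [ 0.124 -0.221  0.006] cop 95 54 gw 0.171 t 31.22
```

First contact is at h≈2 with the centre of pressure forward at 95 mm and left at 54 mm, so the stage is a bit steeper than my estimate. I'll servo tilt and roll on the centre of pressure while increasing the press.

Run:
```python
from h import *
b=np.load("base.npz");F0,M0=b["F0"],b["M0"]; h,tilt,roll=2.0,ST,0.
R=pose(h,tilt,roll)[1]
for i in range(32):
    f,x,y,o=cop(F0,M0,R,6,f"h{h:.2f} tilt{tilt:.4f} roll{roll:.4f}")
    if o['t']>50: break
    if f[2]>5.5 and -5<x<75 and abs(y)<35: 
        if f[2]>6.5: break
    if f[2]>14: h+=1; 
    elif f[2]<1.5: h-=.8
    else:
        if x>70: tilt+=.006
        elif x<0: tilt-=.005
        if y>30: roll+=.004
        elif y<-30: roll-=.004
        if f[2]<6.5 : h-=.5
    R=go(h,tilt,roll,feed=20)
np.savez("cur.npz",h=h,tilt=tilt,roll=roll)
```

```text
h2.00 tilt0.4050 roll0.0000 f [ 0.08 -0.19  2.16] m [ 0.085 -0.121  0.005] cop 56 41 gw 0.171 t 31.32
h1.50 tilt0.4050 roll0.0040 f [-1.35  0.6   3.41] m [-0.101 -0.436  0.014] cop 137 -33 gw 0.169 t 31.67
h1.00 tilt0.4110 roll0.0000 f [-0.07 -0.91  4.83] m [ 0.226 -0.178  0.02 ] cop 37 51 gw 0.17 t 32.02
h0.50 tilt0.4110 roll0.0040 f [0.6  0.24 5.29] m [-0.067 -0.123  0.033] cop 21 -14 gw 0.174 t 32.37
h0.00 tilt0.4110 roll0.0040 f [0.66 0.51 5.95] m [-0.112 -0.189  0.051] cop 29 -21 gw 0.172 t 32.72
h-0.50 tilt0.4110 roll0.0040 f [1.18 0.43 6.69] m [-0.036 -0.188  0.044] cop 24 -7 gw 0.172 t 33.07
```

Pressing in range with the centre of pressure at (24,-7). I'll press to about 10 N, then sweep tilt and roll to bracket the flush angle.

Run:
```python
from h import *
b=np.load("base.npz");F0,M0=b["F0"],b["M0"]; h,tilt,roll=-.5,.411,.004
for h in (-1.3,-2.1,-3.0): R=go(h,tilt,roll,feed=20); f,*_=cop(F0,M0,R,5,f"h{h}")
for d in (.008,.016,.024,.012,0,-.008,-.016,-.024,-.012,0):
    R=go(h,tilt+d,roll,feed=20); cop(F0,M0,R,6,f"tilt{d:+.3f}")
for d in (.01,.02,0,-.01,-.02,0):
    R=go(h,tilt,roll+d,feed=20); cop(F0,M0,R,6,f"roll{d:+.3f}")
```

```text
h-1.3 f [1.65 0.87 7.39] m [-0.107 -0.143  0.04 ] cop 14 -17 gw 0.171 t 33.4
h-2.1 f [1.75 0.3  8.85] m [-0.003 -0.109  0.034] cop 8 -1 gw 0.169 t 33.73
h-3.0 f [1.51 0.33 9.19] m [-0.093 -0.156  0.014] cop 13 -11 gw 0.175 t 34.07
tilt+0.008 f [2.26 0.42 9.44] m [-0.067  0.085  0.049] cop -14 -8 gw 0.174 t 34.42
tilt+0.016 f [2.4  0.14 9.69] m [-0.031  0.111  0.023] cop -17 -4 gw 0.173 t 34.77
tilt+0.024 f [2.68 0.46 9.5 ] m [-0.102  0.184  0.032] cop -26 -12 gw 0.166 t 35.12
tilt+0.012 f [2.72 0.31 9.48] m [-0.047  0.188  0.028] cop -26 -6 gw 0.17 t 35.47
tilt+0.000 f [1.78 0.48 9.46] m [-0.103 -0.088  0.049] cop 5 -12 gw 0.17 t 35.82
tilt-0.008 f [0.24 0.19 9.55] m [-0.002 -0.529  0.005] cop 55 -1 gw 0.17 t 36.17
tilt-0.016 f [-0.91  0.03  9.32] m [ 0.001 -0.891  0.009] cop 98 0 gw 0.171 t 36.52
tilt-0.024 f [-1.32  0.2   9.44] m [-0.015 -1.     0.001] cop 109 -2 gw 0.168 t 36.87
tilt-0.012 f [0.23 0.27 9.19] m [-0.059 -0.595  0.006] cop 64 -7 gw 0.173 t 37.22
tilt+0.000 f [1.67 0.59 9.26] m [-0.126 -0.115  0.046] cop 8 -15 gw 0.173 t 37.57
roll+0.010 f [1.78 1.5  9.6 ] m [-0.348 -0.049  0.047] cop 1 -40 gw 0.171 t 37.92
roll+0.020 f [1.22 2.56 9.12] m [-0.656 -0.1    0.093] cop 8 -78 gw 0.169 t 38.27
roll+0.000 f [ 1.22 -0.16  9.11] m [ 0.053 -0.107  0.097] cop 9 6 gw 0.173 t 38.62
roll-0.010 f [ 0.79 -1.69  9.67] m [ 0.489 -0.191  0.044] cop 18 54 gw 0.17 t 38.97
roll-0.020 f [ 0.93 -2.31  9.91] m [ 0.574 -0.143  0.003] cop 12 63 gw 0.171 t 39.32
roll+0.000 f [0.86 0.85 9.36] m [-0.173 -0.087 -0.023] cop 7 -21 gw 0.168 t 39.67
```

The flush bracket is clear: the centre of pressure saturates on both sides and centres at tilt 0.405, roll about 0.003. I'll set that and check the centring visually.

Run:
```python
from h import *
b=np.load("base.npz");F0,M0=b["F0"],b["M0"]
R=go(-3.3,.405,.003,feed=20); cop(F0,M0,R,10,"set")
im,c=snap("wrist"); np.savez("fin.npz",im=im,K=c[0],R=c[1],t=c[2])
print([ (p,q) for p,q in pin("platen_window","wrist",c)],pin("stage_field","wrist",c))
it,ct=snap("top"); isd,cs=snap("side"); print(pin("platen_window","top",ct),pin("platen_window","side",cs)); np.savez("fin2.npz",it=it,isd=isd)
a=im[:,:,::-1].copy(); cv2.imwrite("pics/f.png",cv2.resize(a[20:420,100:560],(800,600*0+696))[:600])
```

```text
set f [-0.12  0.29  9.66] m [-0.108 -0.362  0.001] cop 38 -12 gw 0.169 t 40.08
[] []
[(array([ 269.1, -364.6,    0.7]), 0.88), (array([583.5, 219.3, 101.7]), 0.66), (array([ 360.7, -157.6,    3.6]), 0.61)] [(array([585.1, 217. ,  97.6]), 0.96), (array([ 269.4, -366.3,   -1.7]), 0.93), (array([513.6, 213.8, 107.8]), 0.34)]
```

View pics/f.png

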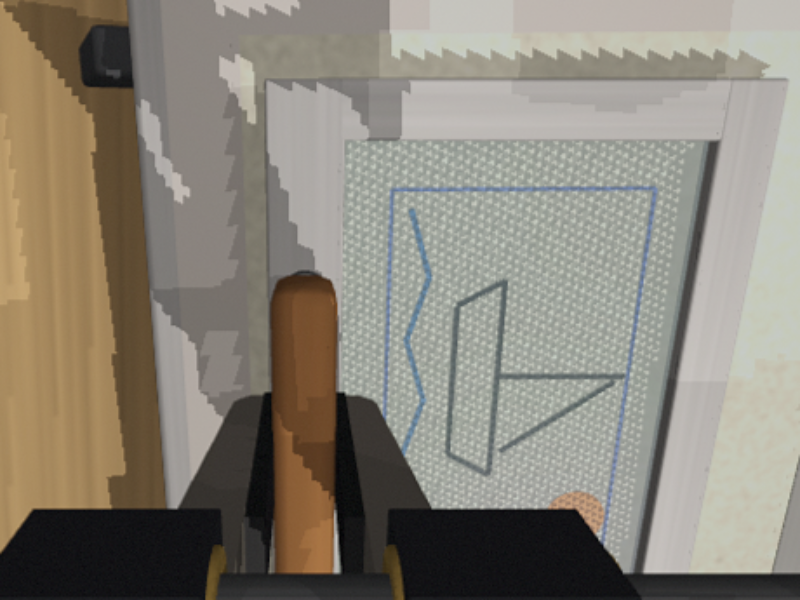

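The blue frame spans (390,188) to (655,188) inside a pane spanning 344 to 706. The margins are about 46 px left, 48 px right and 48 px at the top, roughly the ideal 14 mm each, so it's centred and parallel. The contact force is 9.7 N. Handing in.

Run:
```python
from h import *
b=np.load("base.npz"); robot.hold(.3); cop(b["F0"],b["M0"],stageR(),10,"final"); st()
print(robot.job_done())
```

```text
final f [-0.52  0.53  9.88] m [-0.119 -0.461 -0.01 ] cop 48 -13 gw 0.171 t 40.9
 F [-4.85  0.47  5.64] M [-0.003  0.288 -0.02 ] gw 0.171 gf 45.0 p [521.6 213.5  92.7] t 40.9
the job is handed in; nothing more can be done
None
```

I handed the job in at about 41 s with the knob back at its zero stop and released, and the platen flush and centred on the drawing, still gripped and pressed on the stage at about 9.9 N; the hand-in returned no verdict.

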